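# Square a pine strip in the corner stop and load it under the drilling bridge

### The arm

A 6-joint arm with a two-finger parallel gripper is mounted at the origin on the work surface; the furniture and walls round the work are solid. World frame = base frame: x ahead of the robot, y to its left, z up, the work surface at z = 0. Lengths are in m, angles in rad, forces in N, time in s.
With the tool pointing down it reaches from about 0.225 to 0.725 m from the base axis. Payload 3.1 kg.
Tool frame: the origin (TCP) lies at the very end of the fingers, on their centre line; the grasp point (between the pads) lies r.grip_point_offset behind it (r.grip_point_offset is the distance from the TCP to the grasp point, in m); z points along the fingers, y is the line along which they close (so a half turn about z gives the same grasp; the last joint's range is limited). The gripper opens to 85 mm and grips with 20 to 120 N. Pads are 22 mm wide; open, the fingers measure 114 mm over their backs; the gripper's body (76 mm by 85 mm) begins 54 mm behind the grasp point. The pads swing forward as they close: fully open they stand 13 mm farther back than shut.
Start: joints at [0.974, 0.048, 0.099, 1.622, 0, 1.443], TCP at [0.237, 0.468, 0.2] pointing down, gripper open.
Joint ranges: [-2.91, 2.91], [-0.99, 1.94], [-1.21, 1.42], [-2.12, 2.29], [-1.49, 1.47], [-3.14, 3.14]. Speed limits (rad/s): [2.79, 2.79, 3.14, 3.14, 3.14, 3.14].

### API

Orientations are given as a unit quaternion [x, y, z, w].
In Python, from workcell import telemetry, vision, r, nets gives the robot as it stands.
- The arm moves only by the tool apply_moves, never from a script. Its argument "steps" is a list that holds one entry, the list of rows, each a list of 7 numbers: the shift along the tool's x, y, z in cm, then the turn, a rotation vector about the tool's x, y, z in degrees, then the opening, from 0 (shut) to 1 (fully open). A call has 1 to 5 rows; each row is the pose to reach, as a shift and turn from the pose commanded when the call began, along the tool's axes at that moment; what a row does not reach only later rows make up. A row lasts 1/10 s, in which the tool goes at most 50 mm and 8.59 degrees, less where a joint would pass 70% of its speed; a pose out of reach is approached as far as the arm can. A call with a gripper value outside its range is refused whole. The fingers move at their own pace and stop on an object; "grip_force" is the grip in N (left out, the last holds). Time passes only in rows, so rows that repeat a pose let the fingers close. It gives the time, the measured TCP pose, the force, the opening and the grip force at its end, in the units of the state.
- telemetry.state(): the state, without advancing time (a new reading comes with each control period).
- vision.get_image(name): name is "scene" or "top" or "wrist"; returns the picture (384x512x3 uint8, red, green, blue); there is no depth.
- vision.camera_params(name): a dict with "camera_matrix" (3x3 intrinsics, pixels), "dist" ([k1, k2, p1, p2, k3] as OpenCV has them; the pictures are not rectified), "extrinsics" (4x4, takes a point from world to camera coordinates); the wrist camera has in their place "mount" (4x4, takes a point from camera to tool coordinates, whose origin is the TCP and whose axes are the flange's). Camera axes: x right, y down, z forward; pixel columns grow to the right and rows downward; lengths in m; the calibration is good to about 2 mm. A picture is of the moment at which its call begins: read the wrist's pose just before it. camera_params takes no time and is no camera call.
- r.finish_job(): hands the job in; it is judged then, once.
Trained networks look in the newest picture that a camera, given by its name, has taken for a name from the list of things; names that differ only in an ending like _2 or _b are one class to them, and where a whole thing is asked for, a point or a joint stands for the part that bears it (a point fixed in the world has none). Each returns a list of dicts, best first, with "conf" (0 to 1); they miss things now and then, are a little off and sometimes report something else, mostly with a low value. They report only what shows in the picture. A call takes as long as a camera call.
- nets.outline_of(query, camera): "mask" (384x512 bool, what is visible of it) and "box" ([left, top, width, height] in pixels, round what is visible of it).
- nets.mark_of(query, camera): "pixel" ([column, row] in pixels: a listed point, or the origin of a listed thing).
The state is a dict: "t": time; "qpos": joint angles; "dq": joint speeds; "joint_torque": joint torques, N m; "ee_pos": TCP position; "ee_rot": TCP orientation; "force": force on the tool from outside, world axes, zero at the start; "wrist_torque": the same for the moment, N m; "gripper_width": finger opening in m; "grasp_force": force on a finger pad.
Only numpy, scipy, OpenCV 4.12 (cv2) and the standard library are available. Lean on these libraries where they do the work, as an engineer would, in place of code of your own. Each camera call takes 0.05 s, during which the arm holds its last target. There are 200 camera calls.

### The job

Push the long pine strip flat on the bench up against both battens of the wooden corner stop, so that its long side lies flush along one and its end flush against the other, and let go of it there. Then pick it up off the bench, square as it lies, and slide it end-first under the low drilling bridge until its end is home against the stop inside; let go and leave it lying there. Leave the other offcuts where they are.

Things in the scene. Friction and masses are not known exactly. Their poses are not given: they have to be found in the camera images.
- strip_center (a point): Centre (half-way up) of the loose pine strip, the longest and thinnest of the wooden offcuts: 35 x 120 x 15 mm, about 33 g. Its own y axis runs along its 120 mm length, x across its 35 mm width, z up; it is the same either way round. It starts lying flat on the bench, so this point is then 7.5 mm above it.
- corner_stop: Fixed corner stop: two dark wooden battens at right angles, 22 mm high and thick. Origin: inner corner, at bench height; +x roughly away from the robot, +y to its left. Side batten: inner face y = 0, from x = -65 to -4 mm. End batten: inner face x = 0, from y = -45 to +22 mm. The strip goes on the open side (x < 0, y < 0).
- corner_seat (a point): Where the strip's centre is when flush in the corner stop: x = -60, y = -17.5 mm in the stop's frame, 7.5 mm above the bench; axes as the stop's. The strip's length then lies along x; its rear 55 mm (towards -x) stick out beyond the side batten, free on both sides to be gripped across the width.
- drill_bridge: Fixed drilling bridge, a low wooden tunnel with plywood roof and steel drill bush. Origin: on the bench, mid-tunnel, at the face of the end stop inside; +x points into the tunnel, roughly away from the robot. Tunnel 41 mm wide, 22 mm high, from the mouth at x = -50 mm to the stop at x = 0. Outside: 81 mm wide, 36 mm high, bush to 40 mm; 6 mm high steel feet reach to y = +-58 mm.
- bridge_mouth (a point): Middle of the tunnel's mouth, on the bench, 50 mm in front of the end stop; axes as the bridge's. In front of it two short cheeks, 22 mm high, flare outwards as a lead-in, about 56 mm apart at their tips 14 mm before the mouth. With the strip fully home its centre is 10 mm before this point (x = -10, y = 0) and its rear 70 mm stick out.
- short_offcut_center (a point): Centre (half-way up) of a loose, shorter and thicker pine offcut, 42 x 85 x 18 mm, lying flat near the work; y along its length. A bystander: leave it where it is.
- chunky_offcut_center (a point): Centre (half-way up) of a loose square-section pine offcut, 28 x 70 x 28 mm, lying at the back of the bench; y along its length. A bystander: leave it where it is.

How it is judged:
By the outcome, as a careful person would: the job done as asked, in the order asked, and still so for the second after the job is handed in, with the robot touching nothing.
It also fails if it takes over 69 s, if anything falls off the work surface, if the arm or the gripper's body presses on something with over 40 N, if the wrist force passes 120 N, or if a joint passes its speed limit or range.

## Working session

There is one attempt and no reset: what is moved stays moved. The work goes in short steps, Python scripts to look and compute and a tool call to move; the robot and the scene stay as the last step left them, time stands still between calls to the robot, and variables do not carry over. Pictures are saved under pics/ and viewed, at most 10 in all, crops included, and the job is handed in when it is done.

Besides the shell and the picture viewer there is one more tool, called after ">>>" by a JSON object that holds its "fn" and its "kwargs". apply_moves: Moves the arm, as the interface text tells. Its arguments: {"type":"object","properties":{"steps":{"type":"array","items":{"type":"array","items":{"type":"array","items":{"type":"number"}}}},"grip_force":{"type":"number"}},"required":["steps"]}

```bash
mkdir -p pics; ls
python3 - <<'E'
from workcell import telemetry, vision, r, nets
import cv2, numpy as np
s=telemetry.state(); print(s['t'],s['ee_pos'],s['ee_rot'],s['gripper_width'],r.grip_point_offset)
for c in ("top","scene"):
    im=vision.get_image(c); cv2.imwrite(f"pics/{c}0.png",im[:,:,::-1])
    p=vision.camera_params(c); print(c,np.array(p["camera_matrix"]).round(1).tolist(),np.round(p["dist"],3),np.round(p["extrinsics"],3).tolist())
    for q in ("strip_center","corner_stop","corner_seat","drill_bridge","bridge_mouth","short_offcut_center","chunky_offcut_center"):
        m=nets.mark_of(q,c); print(q,[(np.round(k["pixel"],1).tolist(),round(k["conf"],2)) for k in m[:2]])
p=vision.camera_params("wrist");print(np.round(p["mount"],4).tolist(),np.round(p["camera_matrix"],1).tolist(),p["dist"])
E
```

```text
pics
0.0 [0.23681706 0.46778192 0.199109  ] [ 2.32273614e-01  9.72649759e-01 -1.10983500e-03 -4.28184644e-04] 0.08539380935260732 0.0187
top [[367.5, 0.0, 258.1], [0.0, 367.5, 192.7], [0.0, 0.0, 1.0]] [-0.118  0.     0.     0.     0.   ] [[-0.016, -1.0, -0.016, -0.044], [-0.989, 0.019, -0.146, 0.569], [0.147, 0.013, -0.989, 0.832], [0.0, 0.0, 0.0, 1.0]]
strip_center [([251.4, 241.6], 0.56)]
corner_stop [([208.0, 193.5], 0.84)]
corner_seat [([209.3, 220.0], 0.76)]
drill_bridge [([326.8, 181.2], 0.94)]
bridge_mouth [([327.3, 199.2], 0.89)]
short_offcut_center [([258.6, 177.4], 0.78)]
chunky_offcut_center [([257.9, 142.6], 0.61)]
scene [[461.7, 0.0, 257.2], [0.0, 461.7, 196.1], [0.0, 0.0, 1.0]] [-0.059  0.     0.     0.     0.   ] [[-0.996, 0.085, -0.013, 0.563], [0.067, 0.667, -0.742, 0.024], [-0.055, -0.74, -0.67, 0.876], [0.0, 0.0, 0.0, 1.0]]
strip_center [([312.2, 206.9], 0.75), ([255.3, 266.9], 0.62)]
corner_stop [([256.8, 266.1], 0.84)]
corner_seat [([293.4, 254.5], 0.79)]
drill_bridge [([231.2, 159.3], 0.77)]
bridge_mouth [([257.1, 153.9], 0.74)]
short_offcut_center [([232.7, 207.7], 0.72)]
chunky_offcut_center [([187.8, 211.3], 0.59)]
[[-0.0, -0.9556, -0.2946, 0.0741], [1.0, -0.0001, 0.0003, 0.0003], [-0.0004, -0.2946, 0.9556, -0.1734], [0.0, 0.0, 0.0, 1.0]] [[277.9, 0.0, 253.9], [0.0, 277.9, 188.9], [0.0, 0.0, 1.0]] [-0.05536348  0.          0.          0.          0.        ]
```

```bash
python3 -c "
import cv2;im=cv2.imread('pics/top0.png')[110:300,150:400];cv2.imwrite('pics/top0c.png',cv2.resize(im,None,fx=3,fy=3,interpolation=cv2.INTER_CUBIC))"
```

```text
(no output)
```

View pics/top0c.png

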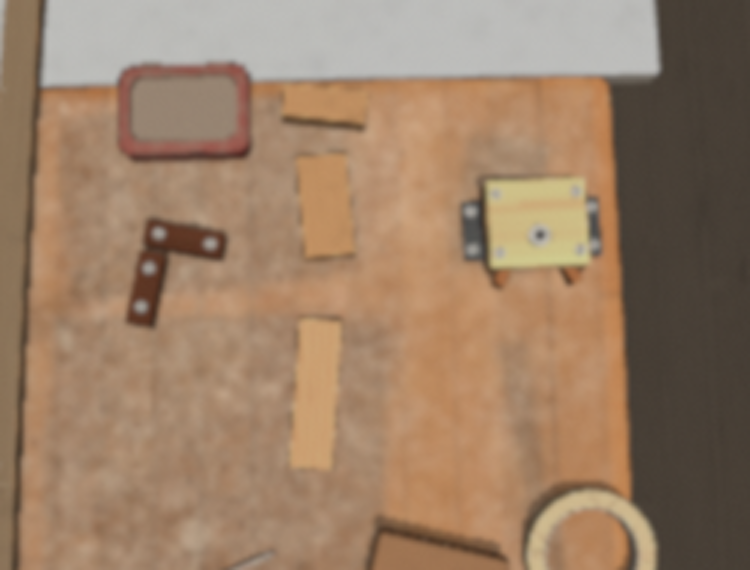

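View pics/scene0.png

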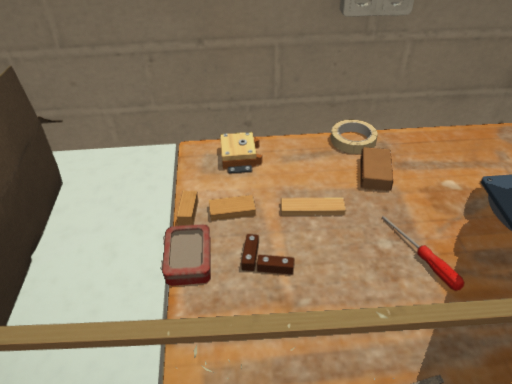

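```bash
cat > h.py <<'E'
from workcell import telemetry, vision, r, nets
import cv2, numpy as np
from scipy.spatial.transform import Rotation as R
def cam(name):
    """K, dist, camera->world 4x4 (read before the picture)"""
    p=vision.camera_params(name)
    if name=="wrist":
        s=telemetry.state(); T=np.eye(4); T[:3,:3]=R.from_quat(s["ee_rot"]).as_matrix(); T[:3,3]=s["ee_pos"]
        M=T@np.array(p["mount"])
    else: M=np.linalg.inv(np.array(p["extrinsics"]))
    return np.array(p["camera_matrix"]),np.array(p["dist"]),M
def p2w(c,px,z):
    K,d,M=c; u=cv2.undistortPoints(np.array(px,float).reshape(-1,1,2),K,d).reshape(-1,2)
    v=np.c_[u,np.ones(len(u))]@M[:3,:3].T
    return M[:3,3]+v*((z-M[2,3])/v[:,2])[:,None]
def w2p(c,P):
    K,d,M=c; W=np.linalg.inv(M)
    return cv2.projectPoints(np.array(P,float).reshape(-1,3),cv2.Rodrigues(W[:3,:3])[0],W[:3,3],K,d)[0].reshape(-1,2)
def rect(c,mask,z):
    k=max(cv2.findContours(mask.astype(np.uint8),cv2.RETR_EXTERNAL,cv2.CHAIN_APPROX_NONE)[0],key=cv2.contourArea)
    w=p2w(c,k.reshape(-1,2),z)[:,:2]
    (cx,cy),(a,b),_=q=cv2.minAreaRect((w*1000).astype(np.float32)); bx=cv2.boxPoints(q)
    e=bx[1]-bx[0] if np.linalg.norm(bx[1]-bx[0])>np.linalg.norm(bx[2]-bx[1]) else bx[2]-bx[1]
    return np.round([cx,cy,max(a,b),min(a,b),(np.degrees(np.arctan2(e[1],e[0]))+90)%180-90],1)
def save(c,im): cv2.imwrite(f"pics/{c}.png",im[:,:,::-1])
E
python3 - <<'E'
from h import *
c=cam("top"); vision.get_image("top")
for q,z in (("strip_center",.015),("short_offcut_center",.018),("chunky_offcut_center",.028),("corner_stop",.022),("drill_bridge",.036)):
    o=nets.outline_of(q,"top")
    for k in o[:2]: print(q,round(k["conf"],2),rect(c,k["mask"],z))
for n,px,z in (("strip",(251.4,241.6),.0075),("stop",(208,193.5),0),("seat",(209.3,220),.0075),("bridge",(326.8,181.2),0),("mouth",(327.3,199.2),0)): print(n,p2w(c,px,z).round(4))
c=cam("scene")
for n,px,z in (("strip",(312.2,206.9),.0075),("stop",(256.8,266.1),0),("seat",(293.4,254.5),.0075),("bridge",(231.2,159.3),0),("mouth",(257.1,153.9),0)): print(n,p2w(c,px,z).round(4))
print(R.from_quat(telemetry.state()["ee_rot"]).as_matrix().round(3).tolist())
E
```

```text
strip_center 0.85 [454.6 -44.8 122.5  35.1  -4.4]
short_offcut_center 0.75 [607.2 -55.2  89.1  42.4   4. ]
chunky_offcut_center 0.97 [690.6 -54.6  66.6  33.2  88.7]
chunky_offcut_center 0.55 [ 583.4 -221.4  111.6   89.8  -88.8]
corner_stop 0.85 [551.8  67.   89.7  72.2 -11.3]
drill_bridge 0.77 [ 581.  -219.8  110.6   87.   -88.7]
strip [[ 0.4537 -0.0356  0.0075]]
stop [[0.5749 0.0716 0.    ]]
seat [[0.5079 0.0671 0.0075]]
bridge [[ 0.6004 -0.2263  0.    ]]
mouth [[ 0.555  -0.2256  0.    ]]
strip [[ 0.4565 -0.0422  0.0075]]
stop [[0.5731 0.0849 0.    ]]
seat [[0.509  0.0717 0.0075]]
bridge [[ 0.6033 -0.216   0.    ]]
mouth [[ 0.5457 -0.2296  0.    ]]
[[-0.892, 0.452, -0.0], [0.452, 0.892, -0.0], [0.0, -0.0, -1.0]]
```

```bash
cat >> h.py <<'E'
def go(x,y,z,yaw):
    """move from the measured pose to world mm, with tool y at world angle yaw (deg), tool down"""
    s=telemetry.state(); A=R.from_quat(s["ee_rot"]); p=np.array(s["ee_pos"])
    yw=np.radians(yaw); Y=np.array([np.cos(yw),np.sin(yw),0]); Z=np.array([0,0,-1.]); B=R.from_matrix(np.c_[np.cross(Y,Z),Y,Z])
    print("row",(A.inv().apply(np.array([x,y,z])/1000-p)*100).round(2),(A.inv()*B).as_rotvec(degrees=True).round(2),"| now",(p*1000).round(1),"t",round(s["t"],2),"F",np.round(s["force"],1),"w",round(s["gripper_width"]*1000,1))
E
python3 - <<'E'
from h import *
go(412,-40,180,85.6)
print(p2w(cam("top"),[(297,285),(277,282),(317,293),(345,290)],.04).round(3))
E
```

```text
row [-38.56 -37.45   2.03] [ -0.    -0.   -22.46] | now [237.2 468.3 200.3] t 1.1 F [ 0.4 -0.7  0. ] w 85.4
[[ 0.351 -0.141  0.04 ]
 [ 0.359 -0.095  0.04 ]
 [ 0.332 -0.186  0.04 ]
 [ 0.337 -0.252  0.04 ]]
```

>>> {"fn": "apply_moves", "kwargs": {"steps": [[[-38.6,-37.4,2,0,0,-22.5,1],[-38.6,-37.4,2,0,0,-22.5,1],[-38.6,-37.4,2,0,0,-22.5,1],[-38.6,-37.4,2,0,0,-22.5,1],[-38.6,-37.4,2,0,0,-22.5,1]]]}}

```text
t: 1.6
ee_pos: [0.317, 0.2372, 0.1914]
ee_rot: [0.037, 0.999, 0.0, 0.001]
force: [1.1, -0.2, -1.0]
gripper_width: 0.0853
grasp_force: 0.0
```

```bash
python3 -c "
from h import *
go(412,-40,180,85.6)"
```

```text
row [-11.55 -26.93   1.15] [0.02 0.06 0.11] | now [317.  237.2 191.4] t 1.6 F [ 1.1 -0.2 -1. ] w 85.3
```

>>> {"fn": "apply_moves", "kwargs": {"steps": [[[-11.1,-25.7,1.1,0,0,0,1],[-11.1,-25.7,1.1,0,0,0,1],[-11.1,-25.7,1.1,0,0,0,1],[-11.1,-25.7,1.1,0,0,0,1],[-11.1,-25.7,1.1,0,0,0,1]]]}}

```text
t: 2.1
ee_pos: [0.3984, 0.0006, 0.1819]
ee_rot: [0.038, 0.999, 0.0, 0.001]
force: [1.1, 0.7, -0.0]
gripper_width: 0.0856
grasp_force: 0.0
```

>>> {"fn": "apply_moves", "kwargs": {"steps": [[[0,-0.4,0,0,0,0,1],[0,-0.4,0,0,0,0,1],[0,-0.4,0,0,0,0,1]]]}}

```text
t: 2.4
ee_pos: [0.3974, -0.0006, 0.1817]
ee_rot: [0.038, 0.999, 0.0, -0.0]
force: [0.4, -0.3, -0.7]
gripper_width: 0.0853
grasp_force: 0.0
```

Run:
```python
from h import *
go(412,-40,180,85.6)
c=cam("wrist"); im=vision.get_image("wrist"); save("w1",im)
for q,z in (("strip_center",.015),("short_offcut_center",.018),("corner_stop",.022),("drill_bridge",.036)):
    for k in nets.outline_of(q,"wrist")[:2]: print(q,round(k["conf"],2),rect(c,k["mask"],z))
for q,z in (("strip_center",.0075),("corner_stop",0),("corner_seat",.0075),("drill_bridge",0),("bridge_mouth",0)):
    for k in nets.mark_of(q,"wrist")[:2]: print(q,round(k["conf"],2),np.round(k["pixel"],1),(p2w(c,k["pixel"],z)*1000).round(1))
```

```text
row [-1.75 -3.82  0.17] [ 0.04 -0.01  0.07] | now [397.4  -0.6 181.7] t 2.4 F [ 0.4 -0.3 -0.7] w 85.3
strip_center 0.6 [452.9 -44.2 123.6  38.1  -4.6]
short_offcut_center 0.95 [598.3 -54.4  85.5  43.8   3.7]
corner_stop 0.62 [545.4  66.1  95.4  70.6 -11.6]
drill_bridge 0.62 [ 543.2 -240.6   47.5   27.2  -51.4]
strip_center 0.6 [224.6 211.3] [[458.7 -44.6   7.5]]
corner_stop 0.66 [312.4 277.3] [[577.2  73.7   0. ]]
corner_seat 0.86 [312.8 239. ] [[509.3  73.3   7.5]]
bridge_mouth 0.86 [110.  273.6] [[ 549.6 -229.9    0. ]]
```

View pics/w1.png

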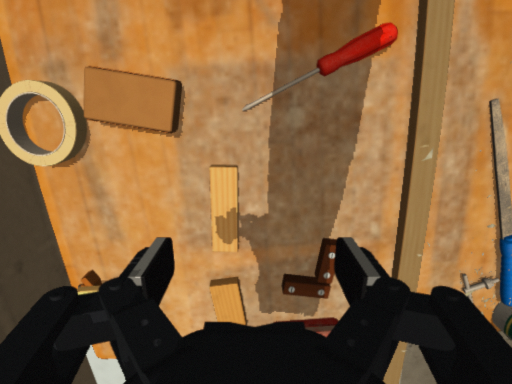

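>>> {"fn": "apply_moves", "kwargs": {"steps": [[[-1.75,-4.05,4,0,0,0,1],[-1.75,-4.05,8,0,0,0,1],[-1.75,-4.05,12,0,0,0,1],[-1.75,-4.05,14,0,0,0,1],[-1.75,-4.05,14,0,0,0,1]]]}}

```text
t: 3.4
ee_pos: [0.4084, -0.0422, 0.0376]
ee_rot: [0.038, 0.999, 0.001, -0.004]
force: [-1.1, -0.0, 0.5]
gripper_width: 0.0853
grasp_force: 0.0
```

Run:
```python
from h import *
go(411.6,-41,2,85.5)
c=cam("wrist"); im=vision.get_image("wrist"); save("w2",im)
k=nets.outline_of("strip_center","wrist")
for k in k[:2]: print(round(k["conf"],2),rect(c,k["mask"],.015))
```

```text
row [-0.34  0.14  3.56] [ 0.09 -0.47  0.12] | now [408.4 -42.2  37.6] t 3.4 F [-1.1 -0.   0.5] w 85.3
0.76 [453.2 -45.  124.   36.   -5.4]
```

View pics/w2.png

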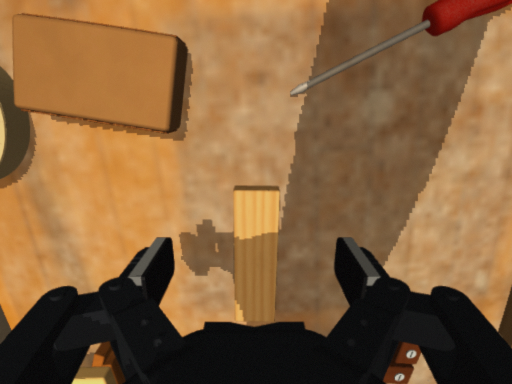

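>>> {"fn": "apply_moves", "kwargs": {"steps": [[[-0.3,0.05,1.8,0,0,0,1],[-0.3,0.05,3.3,0,0,0,1],[-0.3,0.05,3.4,0,0,0,1],[-0.3,0.05,3.4,0,0,0,0.6],[-0.3,0.05,3.4,0,0,0,0.3]]], "grip_force": 30}}

```text
t: 4.0
ee_pos: [0.4167, -0.0432, 0.0095]
ee_rot: [0.038, 0.999, -0.0, 0.002]
force: [0.6, 0.3, -0.7]
gripper_width: 0.0589
grasp_force: 0.0
```

>>> {"fn": "apply_moves", "kwargs": {"steps": [[[0,0,0,0,0,0,0.3],[0,0,0,0,0,0,0.3],[0,0,0,0,0,0,0.3],[0,0,0,0,0,0,0.3]]]}}

```text
t: 4.4
ee_pos: [0.4152, -0.0428, 0.0077]
ee_rot: [0.038, 0.999, -0.0, 0.0]
force: [-0.2, -0.3, -0.7]
gripper_width: 0.0257
grasp_force: 0.0
```

Run:
```python
from h import *
go(411.6,-41,2,85.5)
c=cam("wrist"); im=vision.get_image("wrist"); save("w3",im)
for k in nets.outline_of("strip_center","wrist")[:2]: print(round(k["conf"],2),rect(c,k["mask"],.015))
```

```text
row [0.37 0.16 0.57] [-0.    0.01  0.14] | now [415.2 -42.8   7.7] t 4.4 F [-0.2 -0.3 -0.7] w 25.7
0.63 [445.5 -43.7 108.9  34.8  -4.8]
```

>>> {"fn": "apply_moves", "kwargs": {"steps": [[[0.2,0,0,0,0,0,0.6],[0.2,0,0,0,0,0,0.6],[0.2,0,0,0,0,0,0.6],[0.2,0,0.4,0,0,0,0.6],[0.2,0,0.7,0,0,0,0.6]]]}}

```text
t: 5.0
ee_pos: [0.4131, -0.0427, 0.0003]
ee_rot: [0.038, 0.999, -0.0, -0.0]
force: [-0.6, 0.5, -0.0]
gripper_width: 0.051
grasp_force: 0.0
```

>>> {"fn": "apply_moves", "kwargs": {"steps": [[[0,0,0,0,0,0,0.6],[0,0,0,0,0,0,0.6]]]}}

```text
t: 5.2
ee_pos: [0.4129, -0.0426, 0.0003]
ee_rot: [0.038, 0.999, 0.0, -0.0]
force: [0.8, 0.1, 0.1]
gripper_width: 0.0516
grasp_force: 0.0
```

Run:
```python
from h import *
go(411.6,-41,0,85.5)
c=cam("wrist"); im=vision.get_image("wrist"); save("w4",im)
```

```text
row [0.14 0.15 0.03] [ 0.01 -0.04  0.14] | now [ 4.129e+02 -4.260e+01  3.000e-01] t 5.2 F [0.8 0.1 0.1] w 51.6
```

View pics/w4.png

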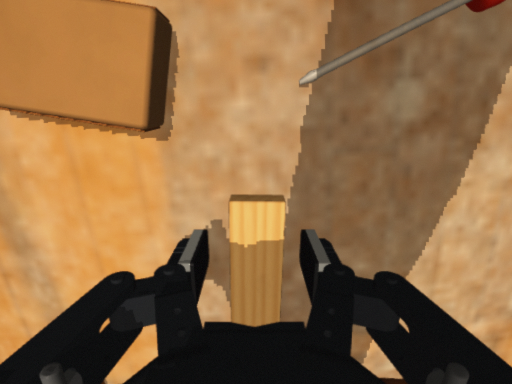

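>>> {"fn": "apply_moves", "kwargs": {"steps": [[[0,0,0.25,0,0,0,0.5],[0,0,0.25,0,0,0,0.3],[0,0,0.25,0,0,0,0.3],[0,0,0.25,0,0,0,0.3],[0,0,0.25,0,0,0,0.3]]], "grip_force": 25}}

```text
t: 5.75
ee_pos: [0.4132, -0.0427, -0.0018]
ee_rot: [0.038, 0.999, -0.0, 0.0]
force: [-0.7, 0.2, 0.1]
gripper_width: 0.0255
grasp_force: 0.0
```

Run:
```python
from h import *
s=telemetry.state(); print(s["gripper_width"],s["grasp_force"],s["force"],s["wrist_torque"])
c=cam("wrist"); a=vision.get_image("wrist"); c2=cam("scene"); b=vision.get_image("scene")
u,v=w2p(c2,[.43,-.04,.03])[0].astype(int); b=cv2.resize(b[v-45:v+45,u-60:u+60],(512,384),interpolation=cv2.INTER_CUBIC)
save("w5",np.vstack([a[150:],b]))
```

```text
0.02545263473465363 0.0 [-0.74513838  0.15969509  0.11764298] [ 0.00561471 -0.04101791  0.01226509]
```

View pics/w5.png

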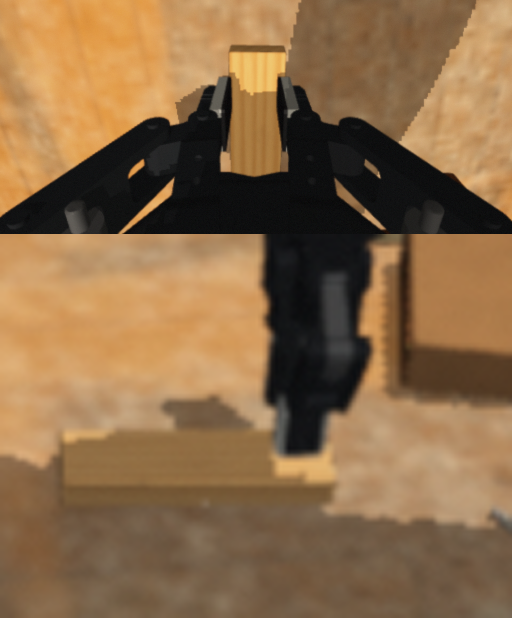

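Run:
```python
from h import *
c2=cam("scene"); u,v=w2p(c2,[.43,-.04,.03])[0].astype(int)
K,d,M=c2
px=np.array([[300,455],[300,485],[300,503]],float)-[0,234]; px=px/[512/120,384/90]+[u-60,v-45]
q=cv2.undistortPoints(px.reshape(-1,1,2),K,d).reshape(-1,2); w=np.c_[q,np.ones(3)]@M[:3,:3].T
for y in (-.03,-.024,-.015): print(y,(M[:3,3]+w*((y-M[1,3])/w[:,1])[:,None]).round(4)[:,[0,2]].tolist())
print(w2p(c2,[[.413,-.028,-.002],[.413,-.028,.01],[.413,-.028,.035]]).round(1).tolist(),px.round(1).tolist())
```

```text
-0.03 [[0.4122, 0.0228], [0.4103, 0.0044], [0.4091, -0.0069]]
-0.024 [[0.4141, 0.0285], [0.4122, 0.0103], [0.411, -0.0009]]
-0.015 [[0.417, 0.0371], [0.4151, 0.0192], [0.4139, 0.0082]]
[[335.8, 214.1], [336.4, 209.5], [337.8, 199.7]] [[337.3, 203.8], [337.3, 210.8], [337.3, 215.0]]
```

>>> {"fn": "apply_moves", "kwargs": {"steps": [[[0,0.1,0,0,0,0,0.6],[0,0.1,0,0,0,0,0.6],[0,0.1,0,0,0,0,0.6],[0,0.1,0.6,0,0,0,0.6],[0,0.1,1.1,0,0,0,0.6]]]}}

```text
t: 6.35
ee_pos: [0.4132, -0.0417, -0.0134]
ee_rot: [0.038, 0.999, -0.0, 0.0]
force: [0.5, -0.0, -0.1]
gripper_width: 0.0515
grasp_force: 0.0
```

>>> {"fn": "apply_moves", "kwargs": {"steps": [[[0,0,0.3,0,0,0,0.6],[0,0,0.6,0,0,0,0.6],[0,0,0.6,0,0,0,0.6]]]}}

```text
t: 6.65
ee_pos: [0.4126, -0.0415, -0.0197]
ee_rot: [0.038, 0.999, 0.0, -0.001]
force: [-0.2, 1.0, -0.7]
gripper_width: 0.0512
grasp_force: 0.0
```

Run:
```python
from h import *
s=telemetry.state(); print(s["gripper_width"],s["ee_pos"],s["force"],s["wrist_torque"],s["joint_torque"])
c=cam("wrist"); a=vision.get_image("wrist"); c2=cam("scene"); b=vision.get_image("scene")
u,v=w2p(c2,[.43,-.04,.03])[0].astype(int); b=cv2.resize(b[v-45:v+45,u-60:u+60],(512,384),interpolation=cv2.INTER_CUBIC)
save("w6",np.vstack([a[180:],b]))
print(nets.outline_of("strip_center","wrist")[0]["box"],[rect(c,k["mask"],.015) for k in nets.outline_of("strip_center","wrist")[:1]])
```

```text
0.051243695978682134 [ 0.41256981 -0.04151659 -0.01965806] [-0.15973891  0.96035843 -0.65943043] [-0.0025632  -0.01448725  0.05264772] [-1.98465987e-02 -2.37913817e+01  3.04301798e+01 -7.14832311e-02
 -1.21662746e-03 -7.28553943e-06]
[221.9, 206.6, 66.2, 120.4] [array([430.6, -42.7,  80.9,  34.8,  -4.8])]
```

View pics/w6.png

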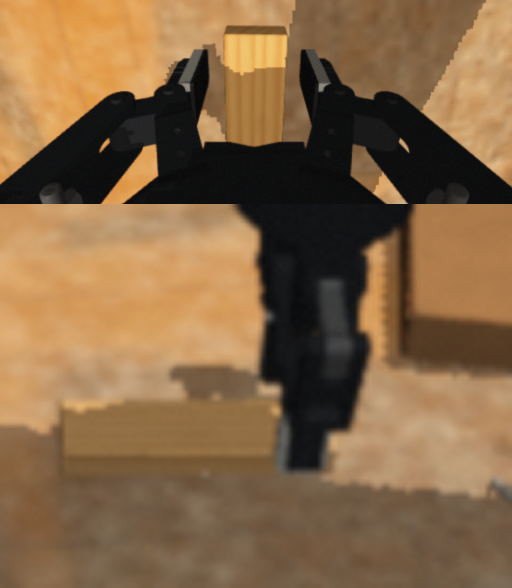

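>>> {"fn": "apply_moves", "kwargs": {"steps": [[[0,0,0,0,0,0,0.35],[0,0,0,0,0,0,0.3],[0,0,0,0,0,0,0.3],[0,0,0,0,0,0,0.3]]], "grip_force": 25}}

```text
t: 7.25
ee_pos: [0.4136, -0.0418, -0.0185]
ee_rot: [0.038, 0.999, -0.0, 0.0]
force: [-0.9, 0.0, 3.7]
gripper_width: 0.0337
grasp_force: 24.9
```

```bash
cat > fit.py <<'E'
from h import *
from scipy.optimize import minimize
def sil(c,boxes,p,S=4):
    x,y,th=p; im=np.zeros((384*S,512*S),np.uint8); C,s=np.cos(th),np.sin(th)
    for x0,x1,y0,y1,z1 in boxes:
        P=np.array([(a,b,z) for a in(x0,x1) for b in(y0,y1) for z in(0,z1)])/1000
        W=np.c_[x+C*P[:,0]-s*P[:,1],y+s*P[:,0]+C*P[:,1],P[:,2]]
        cv2.fillConvexPoly(im,cv2.convexHull((w2p(c,W)*S+S/2).round().astype(np.int32)),255)
    return cv2.resize(im,(512,384),interpolation=cv2.INTER_AREA)/255.
def fit(q,boxes,cams,p0):
    D=[]
    for n in cams:
        c=cam(n); vision.get_image(n); o=nets.outline_of(q,n)
        if o: D.append((c,o[0]["mask"].astype(float),n))
    def cost(p,D=D): return sum(np.abs(sil(c,boxes,p)-m).sum()/m.sum() for c,m,_ in D)
    def run(D):
        f=lambda v: cost((p0[0]+v[0]/1000,p0[1]+v[1]/1000,p0[2]+np.radians(v[2])),D)
        b=minimize(f,[0,0,0],method="Nelder-Mead",options=dict(initial_simplex=[[0,0,0],[6,0,0],[0,6,0],[0,0,6]],xatol=.05,fatol=1e-4))
        return np.round([p0[0]*1e3+b.x[0],p0[1]*1e3+b.x[1],np.degrees(p0[2])+b.x[2],b.fun],2)
    for d in D: print(q,d[2],run([d]))
    if len(D)>1: print(q,"all",run(D))
STOP=[(-65,-4,0,22,22),(0,22,-45,22,22)]
E
python3 - <<'E'
from fit import *
fit("corner_stop",STOP,("top","scene"),(.575,.0735,np.radians(-11.5)))
E
```

```text
corner_stop top [ 5.7427e+02  7.4710e+01 -1.1900e+01  8.0000e-02]
corner_stop scene [ 5.7391e+02  7.5710e+01 -1.1200e+01  1.4000e-01]
corner_stop all [ 5.7451e+02  7.4760e+01 -1.1710e+01  2.3000e-01]
```

```bash
python3 -c "
from h import *
go(464.8,73.2,-18.5,78.3)"
```

```text
row [-4.230e+00  1.185e+01  1.000e-02] [-0.01  0.05  7.34] | now [413.6 -41.8 -18.4] t 7.45 F [-1.4  0.3  3.8] w 33.5
```

>>> {"fn": "apply_moves", "kwargs": {"steps": [[[-0.9,2.4,0,0,0,1.5,0.3],[-1.7,4.8,0,0,0,3,0.3],[-2.6,7.2,0,0,0,4.5,0.3],[-3.4,9.6,0,0,0,6,0.3],[-4.2,11.8,0,0,0,7.3,0.3]]]}}

```text
t: 7.95
ee_pos: [0.4647, 0.073, -0.0185]
ee_rot: [0.102, 0.995, -0.001, 0.0]
force: [0.2, -2.3, 4.7]
gripper_width: 0.0332
grasp_force: 25.2
```

>>> {"fn": "apply_moves", "kwargs": {"steps": [[[0,0,0,0,0,0,0.3],[0,0,0,0,0,0,0.3],[0,0,0,0,0,0,0.3]]]}}

```text
t: 8.25
ee_pos: [0.4646, 0.0726, -0.0184]
ee_rot: [0.102, 0.995, 0.0, 0.001]
force: [1.9, 1.5, 3.5]
gripper_width: 0.0332
grasp_force: 25.5
```

Run:
```python
from fit import *
go(464.8,73.2,-18.5,78.3)
for n in ("top","scene"):
    c=cam(n); im=vision.get_image(n); save(n+"7",im)
    for k in nets.outline_of("strip_center",n)[:2]: print(n,round(k["conf"],2),rect(c,k["mask"],.015))
c=cam("scene")
im=cv2.imread("pics/scene7.png"); u,v=w2p(c,[.51,.07,.01])[0].astype(int); cv2.imwrite("pics/scene7c.png",cv2.resize(im[v-50:v+50,u-66:u+66],None,fx=6,fy=6,interpolation=cv2.INTER_CUBIC))
```

```text
row [-0.01  0.07  0.01] [0.05 0.07 0.04] | now [464.6  72.6 -18.4] t 8.25 F [1.9 1.5 3.5] w 33.2
scene 0.73 [520.8  68.5  91.6  46.2 -11.6]
```

View pics/scene7c.png

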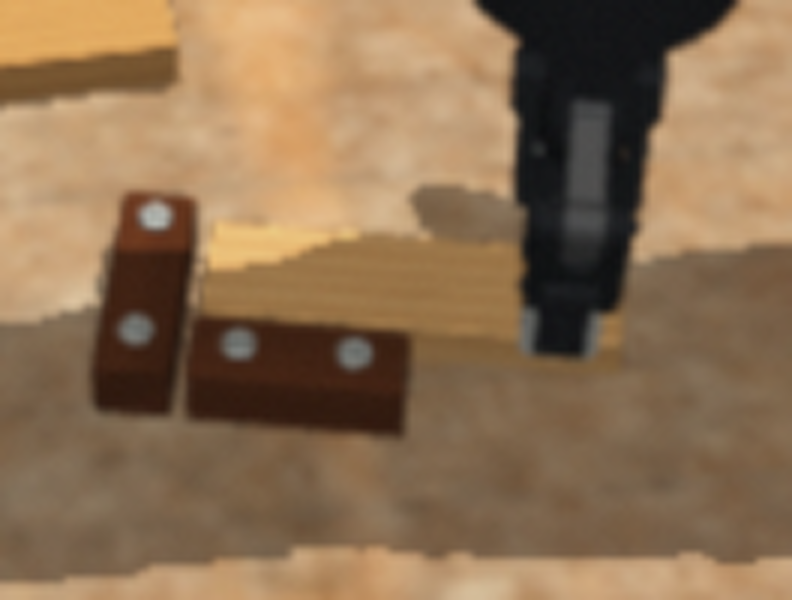

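>>> {"fn": "apply_moves", "kwargs": {"steps": [[[-0.2,0.1,0,0,0,0,0.3],[-0.3,0.2,0,0,0,0,0.3],[-0.4,0.3,0,0,0,0,0.3],[-0.4,0.3,0,0,0,0,0.3]]]}}

```text
t: 8.85
ee_pos: [0.4643, 0.0723, -0.0186]
ee_rot: [0.102, 0.995, -0.003, -0.004]
force: [-8.4, -4.0, 14.9]
gripper_width: 0.0335
grasp_force: 27.0
```

>>> {"fn": "apply_moves", "kwargs": {"steps": [[[0,0.1,0,0,0,0,0.3],[0,0.1,0,0,0,0,0.3]]]}}

```text
t: 9.05
ee_pos: [0.4663, 0.0739, -0.0186]
ee_rot: [0.102, 0.995, -0.002, -0.002]
force: [-4.1, -1.7, 10.8]
gripper_width: 0.0332
grasp_force: 26.3
```

>>> {"fn": "apply_moves", "kwargs": {"steps": [[[0,0.1,0,0,0,0,0.3],[0,0.1,0,0,0,0,0.3]]]}}

```text
t: 9.25
ee_pos: [0.4674, 0.075, -0.0185]
ee_rot: [0.102, 0.995, -0.002, -0.001]
force: [-2.9, -2.1, 8.6]
gripper_width: 0.0331
grasp_force: 26.2
```

>>> {"fn": "apply_moves", "kwargs": {"steps": [[[0,0,-0.1,0,0,0,0.3],[0,0,-0.1,0,0,0,0.3],[0,0,-0.1,0,0,0,0.3]]]}}

```text
t: 9.55
ee_pos: [0.4679, 0.076, -0.0185]
ee_rot: [0.102, 0.995, -0.001, -0.001]
force: [-0.5, -0.5, 3.4]
gripper_width: 0.0335
grasp_force: 25.3
```

```bash
cat >> h.py <<'E'
def instop(o=(574.4,75.0),th=-11.7):
    s=telemetry.state(); t=np.radians(th); d=np.array(s["ee_pos"][:2])*1000-o; C,S=np.cos(t),np.sin(t)
    f=s["force"]; print("in frame",(d@[[C,-S],[S,C]]).round(1),"F",(np.array(f[:2])@[[C,-S],[S,C]]).round(1),round(f[2],1),"tau",np.round(s["wrist_torque"],2))
E
python3 -c "
from h import *
instop();go(464.8,73.2,-18.5,78.3)"
```

```text
in frame [-104.5  -20.6] F [-0.4 -0.6] 3.4 tau [-0.28  0.21 -0.02]
row [ 0.25 -0.34  0.01] [-0.1  -0.1  -0.01] | now [467.9  76.  -18.5] t 9.55 F [-0.5 -0.5  3.4] w 33.5
```

>>> {"fn": "apply_moves", "kwargs": {"steps": [[[0,0.15,-0.05,0,0,0,0.3],[0,0.25,-0.05,0,0,0,0.3],[0,0.25,-0.05,0,0,0,0.3],[0,0.25,-0.05,0,0,0,0.3]]]}}

```text
t: 9.95
ee_pos: [0.4685, 0.0788, -0.0182]
ee_rot: [0.102, 0.995, -0.001, -0.001]
force: [-1.1, -2.6, -0.5]
gripper_width: 0.0331
grasp_force: 24.9
```

>>> {"fn": "apply_moves", "kwargs": {"steps": [[[0,0.1,0,0,0,0,0.3],[0,0.1,0,0,0,0,0.3],[0,0.1,0,0,0,0,0.3]]]}}

```text
t: 10.25
ee_pos: [0.4685, 0.079, -0.0181]
ee_rot: [0.102, 0.995, -0.002, -0.001]
force: [-2.5, -4.8, -0.4]
gripper_width: 0.0331
grasp_force: 25.0
```

```bash
python3 -c "
from h import *
instop();go(464.8,73.2,-18.5,78.3)"
```

```text
in frame [-104.5  -17.5] F [-1.4 -5.2] -0.4 tau [-1.17  0.43 -0.18]
row [ 0.24 -0.65  0.04] [-0.19 -0.1  -0.02] | now [468.5  79.  -18.1] t 10.25 F [-2.5 -4.8 -0.4] w 33.1
```

>>> {"fn": "apply_moves", "kwargs": {"steps": [[[-0.15,0.05,0,0,0,0,0.3],[-0.3,0.05,0,0,0,0,0.3],[-0.4,0.05,0,0,0,0,0.3],[-0.4,0.05,0,0,0,0,0.3]]]}}

```text
t: 10.65
ee_pos: [0.4687, 0.0789, -0.0185]
ee_rot: [0.102, 0.995, -0.002, -0.005]
force: [-9.6, -4.2, 5.5]
gripper_width: 0.0334
grasp_force: 25.9
```

>>> {"fn": "apply_moves", "kwargs": {"steps": [[[-0.1,0,0,0,0,0,0.3],[-0.1,0,0,0,0,0,0.3],[-0.1,0,0,0,0,0,0.3]]]}}

```text
t: 10.95
ee_pos: [0.4693, 0.0787, -0.0185]
ee_rot: [0.102, 0.995, -0.002, -0.005]
force: [-10.1, -5.8, 6.0]
gripper_width: 0.033
grasp_force: 26.0
```

```bash
python3 -c "
from h import *
instop();go(464.8,73.2,-18.5,78.3)"
```

```text
in frame [-103.7  -17.6] F [-8.7 -7.7] 6.0 tau [-1.13  2.24 -0.13]
row [ 0.33 -0.63  0.01] [-0.27 -0.56  0.  ] | now [469.3  78.7 -18.5] t 10.95 F [-10.1  -5.8   6. ] w 33.0
```

>>> {"fn": "apply_moves", "kwargs": {"steps": [[[-0.1,0,-0.05,0,0,0,0.3],[-0.2,0,-0.05,0,0,0,0.3],[-0.2,0,-0.05,0,0,0,0.3],[-0.2,0,-0.05,0,0,0,0.3]]]}}

```text
t: 11.35
ee_pos: [0.4701, 0.0785, -0.0185]
ee_rot: [0.102, 0.995, -0.002, -0.006]
force: [-11.6, -3.8, 8.0]
gripper_width: 0.0333
grasp_force: 26.0
```

```bash
python3 -c "
from fit import *
instop();go(464.8,73.2,-18.5,78.3)
c=cam('scene'); im=vision.get_image('scene')
u,v=w2p(c,[.54,.06,.01])[0].astype(int); save('scene8c',cv2.resize(im[v-40:v+40,u-50:u+50],None,fx=7,fy=7,interpolation=cv2.INTER_CUBIC))
"
```

```text
in frame [-102.8  -17.7] F [-10.6  -6.1] 8.0 tau [-1.02  2.48 -0.16]
row [ 0.41 -0.63  0.01] [-0.27 -0.69  0.01] | now [470.1  78.5 -18.5] t 11.35 F [-11.6  -3.8   8. ] w 33.3
```

View pics/scene8c.png

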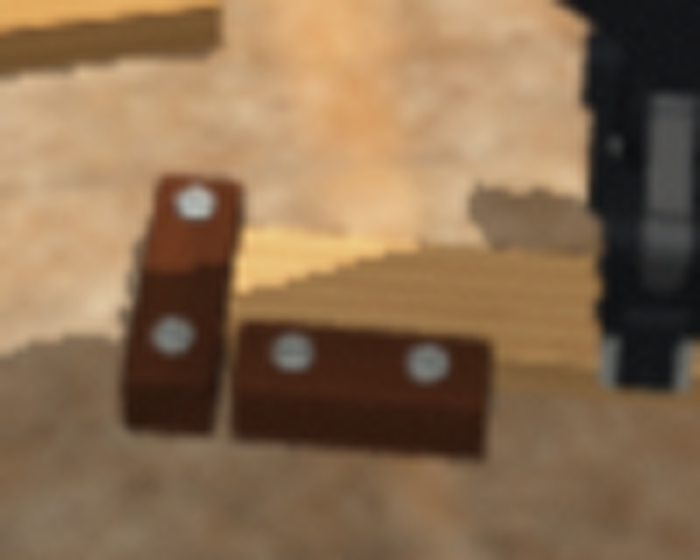

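>>> {"fn": "apply_moves", "kwargs": {"steps": [[[0,0,-0.05,0,0,0,0.45],[0,0,-0.1,0,0,0,0.6],[0,0,-0.1,0,0,0,0.6],[0,0,-0.1,0,0,0,0.6]]]}}

```text
t: 11.8
ee_pos: [0.4777, 0.0799, -0.0154]
ee_rot: [0.101, 0.995, 0.001, 0.001]
force: [-0.3, -0.1, 0.1]
gripper_width: 0.0511
grasp_force: 0.0
```

>>> {"fn": "apply_moves", "kwargs": {"steps": [[[0,0,-2,0,0,0,0.6],[0,0,-4,0,0,0,0.6],[1.5,0,-4.5,0,0,0,0.2],[4,0,-4.5,0,0,0,0],[4,0,-4.5,0,0,0,0]]]}}

```text
t: 12.3
ee_pos: [0.4354, 0.0883, 0.0291]
ee_rot: [0.101, 0.995, 0.0, -0.001]
force: [-0.9, 0.0, 0.0]
gripper_width: 0.008
grasp_force: 0.0
```

>>> {"fn": "apply_moves", "kwargs": {"steps": [[[0,0,0,0,0,0,0],[0,0,0,0,0,0,0]]]}}

```text
t: 12.5
ee_pos: [0.4385, 0.0875, 0.0293]
ee_rot: [0.102, 0.995, 0.0, 0.001]
force: [-0.0, 0.1, -0.1]
gripper_width: 0.0001
grasp_force: 0.0
```

Run:
```python
from fit import *
STRIP=[(-60,60,-17.5,17.5,15)]
instop();go(437,79,-5,78.3)
fit("strip_center",STRIP,("wrist","scene"),(.5121,.070,np.radians(-11.7)))
```

```text
in frame [-135.6  -15.3] F [-0.   0.1] -0.1 tau [-0.   -0.07 -0.01]
row [-0.02 -0.87  3.43] [0.03 0.09 0.04] | now [438.5  87.5  29.3] t 12.5 F [-0.   0.1 -0.1] w 0.1
strip_center wrist [511.46  70.7  -10.66   7.41]
strip_center scene [ 5.1107e+02  6.9620e+01 -1.3530e+01  3.3000e-01]
strip_center all [511.75  70.37 -11.08   7.76]
```

>>> {"fn": "apply_moves", "kwargs": {"steps": [[[0.7,-0.2,0,0,0,0,0],[0.7,-0.2,2,0,0,0,0],[0.7,-0.2,3.4,0,0,0,0],[0.7,-0.2,3.8,0,0,0,0],[0.7,-0.2,3.8,0,0,0,0]]]}}

```text
t: 13.2
ee_pos: [0.4291, 0.0869, -0.0096]
ee_rot: [0.102, 0.995, -0.0, -0.001]
force: [-0.2, -0.3, 0.5]
gripper_width: -0.0001
grasp_force: 0.0
```

>>> {"fn": "apply_moves", "kwargs": {"steps": [[[-0.3,0,0,0,0,0,0],[-0.6,0,0,0,0,0,0],[-0.8,0,0,0,0,0,0],[-0.9,0,0,0,0,0,0],[-0.9,0,0,0,0,0,0]]]}}

```text
t: 13.7
ee_pos: [0.4395, 0.0851, -0.0086]
ee_rot: [0.102, 0.995, 0.0, 0.0]
force: [-0.2, 0.2, 0.8]
gripper_width: 0.0002
grasp_force: 0.0
```

```bash
python3 -c "
from h import *
instop();go(464.8,73.2,-18.5,78.3)"
```

```text
in frame [-134.2  -17.5] F [-0.2  0.2] 0.8 tau [0.05 0.06 0.02]
row [-2.72 -0.65  0.99] [0.01 0.03 0.03] | now [439.5  85.1  -8.6] t 13.7 F [-0.2  0.2  0.8] w 0.2
```

Contact is expected near x = −131; push on in small steps.

>>> {"fn": "apply_moves", "kwargs": {"steps": [[[-0.1,0,0,0,0,0,0],[-0.2,0,0,0,0,0,0],[-0.3,0,0,0,0,0,0],[-0.3,0,0,0,0,0,0]]]}}

```text
t: 14.1
ee_pos: [0.4421, 0.0845, -0.009]
ee_rot: [0.102, 0.995, 0.0, 0.0]
force: [0.1, -0.1, -0.0]
gripper_width: -0.0001
grasp_force: 0.0
```

>>> {"fn": "apply_moves", "kwargs": {"steps": [[[-0.1,0,0,0,0,0,0],[-0.1,0,0,0,0,0,0]]]}}

```text
t: 14.3
ee_pos: [0.443, 0.0843, -0.0089]
ee_rot: [0.102, 0.995, 0.0, 0.0]
force: [0.1, 0.4, 0.1]
gripper_width: -0.0002
grasp_force: 0.0
```

>>> {"fn": "apply_moves", "kwargs": {"steps": [[[-0.1,0,0,0,0,0,0],[-0.1,0,0,0,0,0,0]]]}}

```text
t: 14.5
ee_pos: [0.4441, 0.0841, -0.0089]
ee_rot: [0.102, 0.995, -0.0, 0.0]
force: [-0.1, -0.1, 0.7]
gripper_width: 0.0001
grasp_force: 0.0
```

```bash
python3 -c "
from h import *
instop();go(464.8,73.2,-18.5,78.3)"
```

```text
in frame [-129.5  -17.6] F [-0.1 -0.1] 0.7 tau [-0.05 -0.02  0.01]
row [-2.25 -0.65  0.96] [0.   0.01 0.04] | now [444.1  84.1  -8.9] t 14.5 F [-0.1 -0.1  0.7] w 0.1
```

>>> {"fn": "apply_moves", "kwargs": {"steps": [[[-0.1,0,0,0,0,0,0],[-0.2,0,0,0,0,0,0],[-0.2,0,0,0,0,0,0]]]}}

```text
t: 14.8
ee_pos: [0.4461, 0.0837, -0.0089]
ee_rot: [0.102, 0.995, -0.0, 0.0]
force: [0.4, 0.6, 0.6]
gripper_width: -0.0002
grasp_force: 0.0
```

>>> {"fn": "apply_moves", "kwargs": {"steps": [[[-0.1,0,0,0,0,0,0],[-0.2,0,0,0,0,0,0],[-0.2,0,0,0,0,0,0]]]}}

```text
t: 15.1
ee_pos: [0.448, 0.0832, -0.0089]
ee_rot: [0.102, 0.995, 0.0, 0.0]
force: [-0.9, 0.8, 0.2]
gripper_width: -0.0002
grasp_force: 0.0
```

Run:
```python
from fit import *
instop();go(464.8,73.2,-18.5,78.3)
c=cam("wrist"); a=vision.get_image("wrist"); save("w9",a)
for k in nets.outline_of("strip_center","wrist")[:2]: print(k["conf"],k["box"],rect(c,k["mask"],.015))
fit("strip_center",[(-60,60,-17.5,17.5,15)],("scene","top"),(.5121,.070,np.radians(-11.7)))
print(w2p(c,[[.4533+.0035,.0821-.0171,.015],[.4533-.0035,.0821+.0171,.015]]).round(1))
```

```text
in frame [-125.4  -17.6] F [-1.   0.6] 0.2 tau [-0.03 -0.01  0.05]
row [-1.85 -0.64  0.96] [0.   0.01 0.04] | now [448.   83.2  -8.9] t 15.1 F [-0.9  0.8  0.2] w -0.2
0.76 [226.3, 231.8, 53.3, 95.2] [505.3  71.2  20.6   7.4 -11.7]
strip_center scene [ 5.1059e+02  7.0000e+01 -1.3720e+01  3.8000e-01]
strip_center top [ 5.1386e+02  6.9430e+01 -1.1650e+01  3.5000e-01]
strip_center all [512.15  70.04 -11.69   0.75]
[[227.3 252.3]
 [280.8 231.7]]
```

>>> {"fn": "apply_moves", "kwargs": {"steps": [[[0.8,0,-0.3,0,0,0,0],[1.5,0,-0.3,0,0,0,0],[1.5,0,0.3,0,0,0,0],[1.5,0,0.8,0,0,0,0],[1.5,0,0.8,0,0,0,0]]]}}

```text
t: 15.9
ee_pos: [0.4321, 0.0863, -0.0182]
ee_rot: [0.102, 0.995, -0.0, -0.001]
force: [-0.2, -0.1, -0.6]
gripper_width: -0.0002
grasp_force: 0.0
```

>>> {"fn": "apply_moves", "kwargs": {"steps": [[[-0.3,0,0,0,0,0,0],[-0.6,0,0,0,0,0,0],[-0.8,0,0,0,0,0,0],[-0.8,0,0,0,0,0,0]]]}}

```text
t: 16.3
ee_pos: [0.4417, 0.0846, -0.0167]
ee_rot: [0.102, 0.995, 0.0, 0.0]
force: [-0.0, 0.2, 0.1]
gripper_width: -0.0002
grasp_force: 0.0
```

>>> {"fn": "apply_moves", "kwargs": {"steps": [[[-0.1,0,0,0,0,0,0],[-0.2,0,0,0,0,0,0],[-0.2,0,0,0,0,0,0]]]}}

```text
t: 16.6
ee_pos: [0.4431, 0.0843, -0.0169]
ee_rot: [0.102, 0.995, 0.0, 0.0]
force: [-0.5, 1.1, 0.4]
gripper_width: -0.0
grasp_force: 0.0
```

```bash
python3 -c "
from h import *
instop();go(464.8,73.2,-18.5,78.3)"
```

```text
in frame [-130.5  -17.5] F [-0.7  0.9] 0.4 tau [ 0.    0.02 -0.05]
row [-2.35 -0.65  0.16] [0.   0.01 0.04] | now [443.1  84.3 -16.9] t 16.6 F [-0.5  1.1  0.4] w -0.0
```

>>> {"fn": "apply_moves", "kwargs": {"steps": [[[-0.1,0,0,0,0,0,0],[-0.15,0,0,0,0,0,0],[-0.15,0,0,0,0,0,0]]]}}

```text
t: 16.9
ee_pos: [0.4433, 0.0842, -0.0171]
ee_rot: [0.101, 0.995, 0.0, -0.001]
force: [-3.3, 0.6, 2.3]
gripper_width: -0.0003
grasp_force: 1.9
```

>>> {"fn": "apply_moves", "kwargs": {"steps": [[[-0.1,0,0,0,0,0,0],[-0.15,0,0,0,0,0,0],[-0.15,0,0,0,0,0,0]]]}}

```text
t: 17.2
ee_pos: [0.4434, 0.0842, -0.0173]
ee_rot: [0.101, 0.995, 0.0, -0.002]
force: [-6.8, 1.8, 4.4]
gripper_width: -0.0001
grasp_force: 4.2
```

```bash
python3 -c "
from h import *
instop();go(464.8,73.2,-18.5,78.3)"
```

```text
in frame [-130.1  -17.6] F [-7.1  0.4] 4.4 tau [0.26 1.48 0.04]
row [-2.32 -0.64  0.11] [-0.   -0.28  0.06] | now [443.4  84.2 -17.3] t 17.2 F [-6.8  1.8  4.4] w -0.1
```

>>> {"fn": "apply_moves", "kwargs": {"steps": [[[0.8,0,0,0,0,0,0],[1.2,0,-3,0,0,0,0],[1.2,-1.5,-6,0,0,0,0],[-2,-4.7,-6,0,0,0,0],[-6,-4.7,-6,0,0,0,0]]]}}

```text
t: 17.7
ee_pos: [0.4968, 0.0228, 0.0453]
ee_rot: [0.103, 0.995, -0.001, 0.003]
force: [0.6, 1.0, 0.5]
gripper_width: 0.0003
grasp_force: 0.0
```

>>> {"fn": "apply_moves", "kwargs": {"steps": [[[-2,0,0,0,0,0,0],[-2,0,3,0,0,0,0],[-2,0,5.9,0,0,0,0],[-2,0,5.9,0,0,0,0],[-2,0,5.9,0,0,0,0]]]}}

```text
t: 18.2
ee_pos: [0.5143, 0.0215, -0.0162]
ee_rot: [0.102, 0.995, -0.0, -0.0]
force: [0.2, 0.9, 0.8]
gripper_width: -0.0001
grasp_force: 0.0
```

```bash
python3 -c "
from h import *
instop();go(464.8,73.2,-18.5,78.3)"
```

```text
in frame [-48.  -64.6] F [-0.   0.9] 0.8 tau [-0.02 -0.03  0.03]
row [5.89 4.07 0.24] [-0.02 -0.04  0.04] | now [514.3  21.5 -16.2] t 18.2 F [0.2 0.9 0.8] w -0.1
```

>>> {"fn": "apply_moves", "kwargs": {"steps": [[[0,0.4,0,0,0,0,0],[0,0.8,0,0,0,0,0],[0,1.1,0,0,0,0,0],[0,1.2,0,0,0,0,0],[0,1.2,0,0,0,0,0]]]}}

```text
t: 18.7
ee_pos: [0.5175, 0.0335, -0.0154]
ee_rot: [0.101, 0.995, -0.0, 0.0]
force: [0.8, -0.0, 0.3]
gripper_width: 0.0002
grasp_force: 0.0
```

>>> {"fn": "apply_moves", "kwargs": {"steps": [[[0,0.15,0,0,0,0,0],[0,0.3,0,0,0,0,0],[0,0.3,0,0,0,0,0]]]}}

```text
t: 19.0
ee_pos: [0.5177, 0.0363, -0.016]
ee_rot: [0.102, 0.995, 0.0, -0.0]
force: [-0.1, 0.2, 0.3]
gripper_width: -0.0
grasp_force: 0.0
```

```bash
python3 -c "
from h import *
instop()"
```

```text
in frame [-47.7 -49.4] F [-0.1  0.2] 0.3 tau [-0.01  0.03  0.02]
```

>>> {"fn": "apply_moves", "kwargs": {"steps": [[[0,0.15,0,0,0,0,0],[0,0.25,0,0,0,0,0],[0,0.25,0,0,0,0,0]]]}}

```text
t: 19.3
ee_pos: [0.5182, 0.0387, -0.016]
ee_rot: [0.102, 0.995, 0.0, -0.0]
force: [0.6, 0.0, 0.3]
gripper_width: 0.0001
grasp_force: 0.0
```

>>> {"fn": "apply_moves", "kwargs": {"steps": [[[0,0.15,0,0,0,0,0],[0,0.2,0,0,0,0,0],[0,0.2,0,0,0,0,0]]]}}

```text
t: 19.6
ee_pos: [0.5187, 0.0407, -0.016]
ee_rot: [0.102, 0.995, -0.0, -0.0]
force: [-0.0, -0.0, 0.1]
gripper_width: 0.0001
grasp_force: 0.0
```

```bash
python3 -c "
from h import *
instop()"
```

```text
in frame [-47.6 -44.9] F [-0. -0.] 0.1 tau [-0.03 -0.02  0.01]
```

>>> {"fn": "apply_moves", "kwargs": {"steps": [[[0,0.1,0,0,0,0,0],[0,0.2,0,0,0,0,0],[0,0.2,0,0,0,0,0]]]}}

```text
t: 19.9
ee_pos: [0.5191, 0.0427, -0.0159]
ee_rot: [0.102, 0.995, 0.0, 0.0]
force: [-0.1, -0.5, -0.1]
gripper_width: 0.0002
grasp_force: 0.0
```

>>> {"fn": "apply_moves", "kwargs": {"steps": [[[0,0.1,0,0,0,0,0],[0,0.15,0,0,0,0,0],[0,0.15,0,0,0,0,0]]]}}

```text
t: 20.2
ee_pos: [0.5194, 0.0441, -0.0159]
ee_rot: [0.102, 0.995, 0.0, 0.0]
force: [0.3, 0.0, 0.4]
gripper_width: 0.0001
grasp_force: 0.1
```

```bash
python3 -c "
from h import *
instop()"
```

```text
in frame [-47.6 -41.4] F [0.3 0.1] 0.4 tau [ 0.   -0.02 -0.02]
```

>>> {"fn": "apply_moves", "kwargs": {"steps": [[[0,0.1,0,0,0,0,0],[0,0.2,0,0,0,0,0],[0,0.2,0,0,0,0,0],[0,0.2,0,0,0,0,0]]]}}

```text
t: 20.6
ee_pos: [0.5198, 0.0461, -0.0159]
ee_rot: [0.101, 0.995, 0.0, 0.0]
force: [0.6, 0.6, -0.7]
gripper_width: -0.0001
grasp_force: 0.1
```

Run:
```python
from fit import *
instop()
fit("strip_center",[(-60,60,-17.5,17.5,15)],("scene",),(.5121,.070,np.radians(-11.7)))
```

```text
in frame [-47.6 -39.4] F [0.4 0.7] -0.7 tau [ 0.06 -0.02  0.03]
strip_center scene [ 5.1005e+02  6.7540e+01 -1.6260e+01  4.2000e-01]
```

>>> {"fn": "apply_moves", "kwargs": {"steps": [[[0,0.1,0,0,0,0,0],[0,0.2,0,0,0,0,0],[0,0.2,0,0,0,0,0],[0,0.2,0,0,0,0,0]]]}}

```text
t: 21.1
ee_pos: [0.5202, 0.0481, -0.0159]
ee_rot: [0.102, 0.995, 0.0, 0.0]
force: [0.1, 0.5, 0.6]
gripper_width: -0.0
grasp_force: 0.2
```

Run:
```python
from fit import *
instop(); s=telemetry.state(); print(s["grasp_force"])
for n in ("wrist","scene"):
    c=cam(n); im=vision.get_image(n); save("n10"+n,im)
    if n=="scene": u,v=w2p(c,[.53,.05,.02])[0].astype(int); b=cv2.resize(im[v-38:v+38,u-51:u+51],(512,384),interpolation=cv2.INTER_CUBIC)
    else: a=im
save("both10",np.vstack([a[180:],b]))
```

```text
in frame [-47.6 -37.4] F [-0.1  0.5] 0.6 tau [ 0.05 -0.01  0.03]
0.16747187823057175
```

View pics/both10.png

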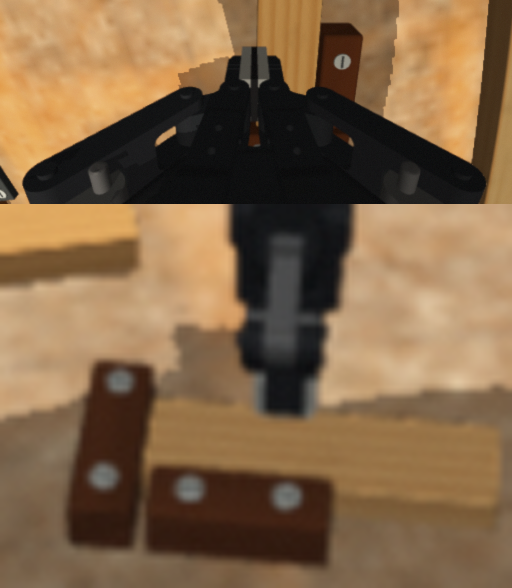

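>>> {"fn": "apply_moves", "kwargs": {"steps": [[[0,0.1,0,0,0,0,0],[0,0.2,0,0,0,0,0],[0,0.2,0,0,0,0,0]]]}}

```text
t: 21.5
ee_pos: [0.5206, 0.05, -0.0159]
ee_rot: [0.102, 0.995, -0.0, 0.0]
force: [-0.3, -0.3, 1.6]
gripper_width: -0.0001
grasp_force: 0.2
```

Run:
```python
from fit import *
instop(); s=telemetry.state(); print(s["grasp_force"],s["ee_pos"])
```

```text
in frame [-47.6 -35.4] F [-0.2 -0.3] 1.6 tau [-0.08 -0.07 -0.04]
0.23531132144853473 [ 0.52064775  0.04998195 -0.01589035]
```

>>> {"fn": "apply_moves", "kwargs": {"steps": [[[0,0,-0.5,0,0,0,0],[0,-1.2,-0.5,0,0,0,0],[0,-2.3,-0.5,0,0,0,0],[0,-2.3,0.2,0,0,0,0],[0,-2.3,0.5,0,0,0,0]]]}}

```text
t: 22.0
ee_pos: [0.5153, 0.0268, -0.0219]
ee_rot: [0.102, 0.995, 0.0, -0.001]
force: [0.0, -1.4, -0.2]
gripper_width: -0.0002
grasp_force: 0.0
```

>>> {"fn": "apply_moves", "kwargs": {"steps": [[[0,0,0.25,0,0,0,0],[0,0,0.35,0,0,0,0],[0,0,0.35,0,0,0,0]]]}}

```text
t: 22.3
ee_pos: [0.5156, 0.0276, -0.0248]
ee_rot: [0.101, 0.995, 0.0, -0.0]
force: [0.4, 0.1, 0.1]
gripper_width: -0.0
grasp_force: 0.0
```

Run:
```python
from fit import *
instop(); s=telemetry.state(); print(s["grasp_force"],s["ee_pos"])
fit("strip_center",[(-60,60,-17.5,17.5,15)],("scene",),(.5121,.070,np.radians(-11.7)))
```

```text
in frame [-47.9 -58.3] F [0.3 0.2] 0.1 tau [ 0.03  0.   -0.05]
0.0 [ 0.51564501  0.02760137 -0.0248447 ]
strip_center scene [ 5.1143e+02  6.9180e+01 -1.3220e+01  3.5000e-01]
```

>>> {"fn": "apply_moves", "kwargs": {"steps": [[[0,0.4,0,0,0,0,0],[0,0.8,0,0,0,0,0],[0,1.1,0,0,0,0,0],[0,1.2,0,0,0,0,0],[0,1.2,0,0,0,0,0]]]}}

```text
t: 22.9
ee_pos: [0.5185, 0.038, -0.0242]
ee_rot: [0.102, 0.995, -0.001, 0.0]
force: [-0.4, -5.9, 1.3]
gripper_width: 0.0002
grasp_force: 2.4
```

>>> {"fn": "apply_moves", "kwargs": {"steps": [[[0,0.1,0,0,0,0,0],[0,0.2,0,0,0,0,0],[0,0.2,0,0,0,0,0]]]}}

```text
t: 23.2
ee_pos: [0.5185, 0.0381, -0.0243]
ee_rot: [0.102, 0.995, -0.003, -0.0]
force: [-1.9, -8.6, 2.3]
gripper_width: -0.0001
grasp_force: 4.4
```

>>> {"fn": "apply_moves", "kwargs": {"steps": [[[0,0.1,0,0,0,0,0],[0,0.2,0,0,0,0,0],[0,0.2,0,0,0,0,0]]]}}

```text
t: 23.5
ee_pos: [0.5185, 0.0381, -0.0243]
ee_rot: [0.103, 0.995, -0.005, -0.0]
force: [-2.8, -12.1, 2.5]
gripper_width: -0.0002
grasp_force: 6.4
```

Run:
```python
from fit import *
instop(); s=telemetry.state(); print(s["grasp_force"],s["ee_pos"])
```

```text
in frame [-47.3 -47.5] F [ -0.3 -12.4] 2.5 tau [-2.69  0.51  0.03]
6.385439559817314 [ 0.5184643   0.03810346 -0.0242669 ]
```

>>> {"fn": "apply_moves", "kwargs": {"steps": [[[0,-1.2,0,0,0,0,0],[0,-1.2,-3,0,0,0,0],[1,-1.2,-5.5,0,0,0,0],[5,0.5,-5.5,0,0,0,0],[9.5,2.5,-5.5,0,0,0,0]]]}}

```text
t: 24.0
ee_pos: [0.4325, 0.0877, 0.0322]
ee_rot: [0.103, 0.995, 0.002, 0.002]
force: [-1.3, 1.4, 0.2]
gripper_width: 0.0
grasp_force: 0.0
```

>>> {"fn": "apply_moves", "kwargs": {"steps": [[[0.1,0,0,0,0,0,0],[0.1,0,2.5,0,0,0,0],[0.1,0,5.4,0,0,0,0],[0.1,0,5.4,0,0,0,0]]]}}

```text
t: 24.4
ee_pos: [0.4261, 0.0874, -0.0272]
ee_rot: [0.101, 0.995, 0.0, -0.004]
force: [-0.2, 0.4, 0.1]
gripper_width: -0.0001
grasp_force: 0.0
```

Run:
```python
from fit import *
instop(); s=telemetry.state(); print(s["grasp_force"],s["ee_pos"])
fit("strip_center",[(-60,60,-17.5,17.5,15)],("scene","top"),(.5121,.070,np.radians(-11.7)))
```

```text
in frame [-147.7  -18. ] F [-0.3  0.4] 0.1 tau [-0.08  0.07 -0.02]
0.0 [ 0.42611894  0.0873679  -0.02721831]
strip_center scene [ 5.1131e+02  6.8980e+01 -1.3420e+01  3.0000e-01]
strip_center top [ 5.123e+02  6.948e+01 -1.210e+01  1.000e-01]
strip_center all [ 5.115e+02  6.936e+01 -1.269e+01  4.100e-01]
```

>>> {"fn": "apply_moves", "kwargs": {"steps": [[[-0.4,0,-0.2,0,0,0,0],[-0.8,0,-0.2,0,0,0,0],[-1.2,0,-0.2,0,0,0,0],[-1.5,0,-0.2,0,0,0,0],[-1.5,0,-0.2,0,0,0,0]]]}}

```text
t: 25.1
ee_pos: [0.4413, 0.0848, -0.0216]
ee_rot: [0.101, 0.995, 0.001, -0.004]
force: [-8.4, 2.9, 7.7]
gripper_width: 0.0003
grasp_force: 4.5
```

>>> {"fn": "apply_moves", "kwargs": {"steps": [[[-0.2,0,0,0,0,0,0],[-0.4,0,0,0,0,0,0],[-0.4,0,0,0,0,0,0]]]}}

```text
t: 25.4
ee_pos: [0.4412, 0.0848, -0.022]
ee_rot: [0.101, 0.995, 0.001, -0.008]
force: [-15.8, 3.2, 13.2]
gripper_width: 0.0003
grasp_force: 8.4
```

Run:
```python
from fit import *
instop(); s=telemetry.state(); print(s["grasp_force"],s["ee_pos"])
```

```text
in frame [-132.5  -17.4] F [-16.1  -0. ] 13.2 tau [0.75 3.37 0.02]
8.383343713358045 [ 0.44116372  0.08480862 -0.0220398 ]
```

>>> {"fn": "apply_moves", "kwargs": {"steps": [[[1,0,0,0,0,0,0],[1.2,0,-2.5,0,0,0,0.3],[1.2,0,-5.5,0,0,0,0.65],[-1.2,0,-5.5,0,0,0,0.65],[-2.4,0,-5.5,0,0,0,0.65]]]}}

```text
t: 25.9
ee_pos: [0.4757, 0.0779, 0.0355]
ee_rot: [0.102, 0.995, 0.0, 0.003]
force: [-0.6, -0.2, 0.9]
gripper_width: 0.0551
grasp_force: 0.0
```

>>> {"fn": "apply_moves", "kwargs": {"steps": [[[0,0,0,0,0,0,0.65],[0,0,0,0,0,0,0.65],[0,0,0,0,0,0,0.65]]]}}

```text
t: 26.2
ee_pos: [0.4707, 0.0783, 0.0324]
ee_rot: [0.102, 0.995, -0.0, -0.002]
force: [-0.9, 0.4, 0.3]
gripper_width: 0.0552
grasp_force: 0.0
```

Run:
```python
from fit import *
instop()
C,S=np.cos(np.radians(-11.7)),np.sin(np.radians(-11.7))
go(574.4+C*-103-S*-17.5,75+S*-103+C*-17.5,-21,78.3)
fit("strip_center",[(-60,60,-17.5,17.5,15)],("top",),(.5121,.070,np.radians(-11.7)))
# bridge: body 81 wide, roof 36, length beyond the stop free
for L in (10,15,20): print(L); fit("drill_bridge",[(-50,L,-40.5,40.5,36)],("top",),(.598,-.226,np.radians(0)))
```

```text
in frame [-102.2  -17.8] F [-0.9  0.2] 0.3 tau [ 0.05  0.04 -0.  ]
row [0.07 0.03 5.34] [-0.04 -0.17  0.04] | now [470.7  78.3  32.4] t 26.2 F [-0.9  0.4  0.3] w 55.2
strip_center top [513.82  69.48 -11.61   0.83]
10
drill_bridge top [ 6.1056e+02 -2.2347e+02 -4.6700e+00  2.7000e-01]
15
20
drill_bridge top [ 6.0445e+02 -2.2451e+02  2.1800e+00  2.2000e-01]
```

>>> {"fn": "apply_moves", "kwargs": {"steps": [[[0.1,0.03,2.5,0,0,0,0.65],[0.1,0.03,4.6,0,0,0,0.65],[0.1,0.03,5.3,0,0,0,0.65],[0.1,0.03,5.3,0,0,0,0.65],[0.1,0.03,5.3,0,0,0,0.4]]], "grip_force": 40}}

```text
t: 27.1
ee_pos: [0.472, 0.0787, -0.0187]
ee_rot: [0.102, 0.995, 0.0, 0.0]
force: [0.4, 0.5, -0.5]
gripper_width: 0.0418
grasp_force: 0.0
```

>>> {"fn": "apply_moves", "kwargs": {"steps": [[[0,0,0,0,0,0,0.3],[0,0,0,0,0,0,0.3],[0,0,0,0,0,0,0.3],[0,0,0,0,0,0,0.3]]]}}

```text
t: 27.5
ee_pos: [0.4721, 0.0781, -0.0179]
ee_rot: [0.102, 0.995, -0.001, 0.001]
force: [-3.2, -1.0, 6.0]
gripper_width: 0.0322
grasp_force: 40.0
```

Run:
```python
from fit import *
instop()
```

```text
in frame [-100.8  -17.7] F [-3.  -1.6] 6.0 tau [-0.53  0.67 -0.11]
```

>>> {"fn": "apply_moves", "kwargs": {"steps": [[[0,0,-1,0,0,0,0.3],[0,0,-3,0,0,0,0.3],[0.5,0,-6,0,0,0,0.3],[2,-1,-9,0,0,0,0.3],[2,-3,-9,0,0,0,0.3]]]}}

```text
t: 28.0
ee_pos: [0.4491, 0.0547, 0.0763]
ee_rot: [0.1, 0.995, 0.001, 0.005]
force: [1.0, -1.0, -0.5]
gripper_width: 0.0316
grasp_force: 40.4
```

```bash
python3 -c "
from h import *
go(405,-227,65,91);s=telemetry.state();print(s['grasp_force'])"
```

```text
row [ -1.28 -28.49   1.04] [  0.15   0.56 -12.49] | now [449.1  54.7  76.3] t 28.0 F [ 1.  -1.  -0.5] w 31.6
40.412383675575256
```

>>> {"fn": "apply_moves", "kwargs": {"steps": [[[0,-4,0,0,0,-2,0.3],[-0.3,-9,0.3,0,0,-4,0.3],[-0.6,-14,0.6,0,0,-7,0.3],[-0.9,-19,0.8,0,0,-10,0.3],[-1.1,-23.5,1,0,0,-12.5,0.3]]]}}

```text
t: 28.5
ee_pos: [0.4096, -0.1811, 0.0616]
ee_rot: [-0.008, 1.0, -0.0, 0.002]
force: [0.9, -0.3, -0.7]
gripper_width: 0.0316
grasp_force: 40.4
```

>>> {"fn": "apply_moves", "kwargs": {"steps": [[[0,-3,0,0,0,0,0.3],[0,-4,0,0,0,0,0.3],[0,-4,0,0,0,0,0.3],[0,-4,0,0,0,0,0.3]]]}}

```text
t: 28.9
ee_pos: [0.4099, -0.218, 0.0608]
ee_rot: [-0.008, 1.0, 0.001, 0.0]
force: [-0.9, 0.3, 0.6]
gripper_width: 0.0321
grasp_force: 40.4
```

Run:
```python
from fit import *
go(405,-227,65,91);s=telemetry.state();print(s['grasp_force'])
c=cam("wrist"); im=vision.get_image("wrist"); save("w11",im)
for q in ("bridge_mouth","drill_bridge"):
    for k in nets.mark_of(q,"wrist")[:2]: print(q,round(k["conf"],2),np.round(k["pixel"],1),(p2w(c,k["pixel"],0)*1000).round(1))
for k in nets.outline_of("strip_center","wrist")[:1]: print(k["conf"],k["box"])
for n in ("top","scene"):
    c=cam(n); im=vision.get_image(n); save(n+"11",im)
    for k in nets.outline_of("drill_bridge",n)[:1]: np.save("m_"+n,k["mask"]); print(n,k["box"],k["conf"])
# dig yellow roof out of the top picture (36 mm high)
im=cv2.imread("pics/top0.png"); c=cam("top"); hsv=cv2.cvtColor(im,cv2.COLOR_BGR2HSV)
print(hsv[181:190:4,316:345:6].reshape(-1,3).tolist(), hsv[215:225:4,316:345:9].reshape(-1,3).tolist())
```

```text
row [ 0.51 -0.89 -0.42] [ 0.06  0.03 -0.12] | now [ 409.9 -218.    60.8] t 28.9 F [-0.9  0.3  0.6] w 32.1
40.3707629442215
0.66 [224.7, 199.0, 61.0, 128.3]
top [303.3, 170.3, 46.3, 37.5] 0.83
scene [219.4, 133.7, 38.8, 38.6] 0.65
[[21, 95, 205], [21, 92, 205], [22, 92, 206], [23, 89, 206], [23, 89, 206], [21, 93, 205], [22, 91, 205], [21, 45, 187], [23, 88, 204], [23, 90, 206], [21, 95, 205], [21, 93, 205], [19, 18, 160], [22, 82, 197], [23, 90, 205]] [[14, 108, 186], [13, 118, 181], [13, 122, 174], [13, 120, 185], [14, 108, 184], [13, 117, 178], [14, 110, 178], [13, 123, 184], [14, 108, 177], [14, 110, 174], [13, 112, 176], [13, 119, 184]]
```

Run:
```python
from fit import *
for n,cx,cy in (("top",327,184),("scene",239,147)):
    c=cam(n); im=cv2.imread(f"pics/{n}0.png")
    big=cv2.resize(im[cy-40:cy+40,cx-40:cx+40],None,fx=4,fy=4,interpolation=cv2.INTER_CUBIC)
    hsv=cv2.cvtColor(big,cv2.COLOR_BGR2HSV)
    m=((hsv[...,0]>=18)&(hsv[...,0]<=32)&(hsv[...,2]>170)&(hsv[...,1]>50)).astype(np.uint8)
    m=cv2.morphologyEx(m,cv2.MORPH_CLOSE,np.ones((15,15))); m=cv2.morphologyEx(m,cv2.MORPH_OPEN,np.ones((9,9)))
    k=max(cv2.findContours(m,cv2.RETR_EXTERNAL,cv2.CHAIN_APPROX_NONE)[0],key=cv2.contourArea)
    px=(k.reshape(-1,2)+.5)/4-.5+[cx-40,cy-40]
    w=(p2w(c,px,.036)[:,:2]*1000).astype(np.float32); q=cv2.minAreaRect(w); b=cv2.boxPoints(q); print(n,np.round(q[0],1),np.round(q[1],1),round(q[2],1)); print(b.round(1).tolist())
    a=np.radians(q[2]);
```

```text
top [ 587.8 -225.1] [73.3 80.3] 1.2
[[550.2999877929688, -185.8000030517578], [552.0, -266.0], [625.2999877929688, -264.5], [623.5999755859375, -184.1999969482422]]
scene [ 588.  -223.2] [72.5 83.1] 1.9
[[550.4000244140625, -182.8000030517578], [553.0999755859375, -265.8999938964844], [625.5999755859375, -263.5], [622.9000244140625, -180.5]]
```

```bash
python3 -c "
from h import *
go(427.5,-228.3,-15.5,91.4)"
```

```text
row [-1.76 -1.02  7.61] [ 0.   0.  -0.5] | now [ 409.8 -218.3   60.6] t 29.3 F [-0.3 -0.4 -0.2] w 31.7
```

>>> {"fn": "apply_moves", "kwargs": {"steps": [[[-1.75,-1,0,0,0,-0.5,0.3],[-1.75,-1,2.5,0,0,-0.5,0.3],[-1.75,-1,5,0,0,-0.5,0.3],[-1.75,-1,6.8,0,0,-0.5,0.3],[-1.75,-1,7.2,0,0,-0.5,0.3]]]}}

```text
t: 29.8
ee_pos: [0.4252, -0.227, -0.0141]
ee_rot: [-0.012, 1.0, 0.002, -0.002]
force: [0.6, 1.1, -0.2]
gripper_width: 0.0315
grasp_force: 40.4
```

>>> {"fn": "apply_moves", "kwargs": {"steps": [[[0,0,0.1,0,0,0,0.3],[0,0,0.2,0,0,0,0.3],[0,0,0.2,0,0,0,0.3],[0,0,0.2,0,0,0,0.3]]]}}

```text
t: 30.2
ee_pos: [0.4281, -0.2293, -0.0122]
ee_rot: [-0.012, 1.0, -0.001, 0.001]
force: [-0.1, -0.0, 0.2]
gripper_width: 0.0315
grasp_force: 40.4
```

Run:
```python
from fit import *
go(427.5,-228.3,-15.5,91.4); instop((551.5,-225.3),1.4)
c=cam("top"); im=vision.get_image("top"); save("top12",im)
for k in nets.outline_of("strip_center","top")[:1]: print(k["conf"],k["box"],rect(c,k["mask"],.016))
c=cam("scene"); im=vision.get_image("scene"); save("scene12",im)
for k in nets.outline_of("strip_center","scene")[:1]: print(k["conf"],k["box"],rect(c,k["mask"],.016))
```

```text
row [0.06 0.1  0.33] [-0.08  0.1  -0.06] | now [ 428.1 -229.3  -12.2] t 30.2 F [-0.1 -0.   0.2] w 31.5
in frame [-123.4   -1. ] F [-0.1 -0. ] 0.2 tau [ 0.01  0.05 -0.03]
0.77 [319.3, 210.1, 17.9, 32.9] [ 487.  -226.6   84.6   37.8    1.1]
0.81 [265.1, 139.9, 58.6, 21.2] [ 469.9 -221.3  124.6   55.1    2.9]
```

>>> {"fn": "apply_moves", "kwargs": {"steps": [[[0,0.08,0.2,0,0,0,0.3],[-0.6,0.08,0.3,0,0,0,0.3],[-1.4,0.08,0.35,0,0,0,0.3],[-2.2,0.08,0.35,0,0,0,0.3],[-2.8,0.08,0.35,0,0,0,0.3]]]}}

```text
t: 30.9
ee_pos: [0.4563, -0.2273, -0.0169]
ee_rot: [-0.012, 1.0, -0.0, 0.0]
force: [0.1, 0.3, -0.0]
gripper_width: 0.0316
grasp_force: 40.4
```

Run:
```python
from fit import *
go(427.5,-228.3,-15.5,91.4); instop((551.5,-225.3),1.4)
c=cam("top"); im=vision.get_image("top"); save("top13",im)
for k in nets.outline_of("strip_center","top")[:1]: print(k["conf"],k["box"],rect(c,k["mask"],.016))
```

```text
row [ 2.89 -0.03 -0.14] [-0.01  0.02 -0.04] | now [ 456.3 -227.3  -16.9] t 30.9 F [ 0.1  0.3 -0. ] w 31.6
in frame [-95.2   0.3] F [0.2 0.3] -0.0 tau [-0.03  0.05  0.  ]
0.9 [317.8, 201.3, 18.0, 29.5] [ 516.  -223.4   75.1   37.6    1.2]
```

>>> {"fn": "apply_moves", "kwargs": {"steps": [[[-0.5,-0.06,0,0,0,0,0.3],[-1.1,-0.06,0,0,0,0,0.3],[-1.7,-0.06,0,0,0,0,0.3],[-2.2,-0.06,0,0,0,0,0.3],[-2.5,-0.06,0,0,0,0,0.3]]]}}

```text
t: 31.5
ee_pos: [0.4809, -0.2273, -0.0169]
ee_rot: [-0.012, 1.0, -0.0, 0.0]
force: [-0.4, -0.1, -0.1]
gripper_width: 0.0317
grasp_force: 40.4
```

Run:
```python
from fit import *
go(427.5,-228.3,-15.5,91.4); instop((551.5,-225.3),1.4)
```

```text
row [ 5.34  0.03 -0.14] [-0.01  0.01 -0.05] | now [ 480.9 -227.3  -16.9] t 31.5 F [-0.4 -0.1 -0.1] w 31.7
in frame [-70.7  -0.3] F [-0.4 -0.1] -0.1 tau [ 0.08  0.02 -0.02]
```

Front end is ~30 mm inside with no force. On to the stop (≈20 mm more).

>>> {"fn": "apply_moves", "kwargs": {"steps": [[[-0.5,0,0,0,0,0,0.3],[-1,0,0,0,0,0,0.3],[-1.4,0,0,0,0,0,0.3],[-1.7,0,0,0,0,0,0.3],[-1.7,0,0,0,0,0,0.3]]]}}

```text
t: 32.0
ee_pos: [0.4977, -0.2269, -0.0169]
ee_rot: [-0.012, 1.0, -0.0, 0.0]
force: [0.5, 1.1, 0.1]
gripper_width: 0.0318
grasp_force: 40.4
```

>>> {"fn": "apply_moves", "kwargs": {"steps": [[[-0.1,0,0,0,0,0,0.3],[-0.2,0,0,0,0,0,0.3],[-0.2,0,0,0,0,0,0.3]]]}}

```text
t: 32.3
ee_pos: [0.4993, -0.2269, -0.0169]
ee_rot: [-0.012, 1.0, -0.0, 0.0]
force: [-0.3, -0.6, -0.2]
gripper_width: 0.0317
grasp_force: 40.4
```

>>> {"fn": "apply_moves", "kwargs": {"steps": [[[-0.1,0,0,0,0,0,0.3],[-0.2,0,0,0,0,0,0.3],[-0.2,0,0,0,0,0,0.3]]]}}

```text
t: 32.6
ee_pos: [0.5014, -0.2268, -0.0169]
ee_rot: [-0.012, 1.0, -0.0, 0.0]
force: [0.2, 0.3, -0.1]
gripper_width: 0.0319
grasp_force: 40.4
```

Run:
```python
from fit import *
instop((551.5,-225.3),1.4)
```

```text
in frame [-50.1  -0.3] F [0.2 0.3] -0.1 tau [0.02 0.04 0.01]
```

>>> {"fn": "apply_moves", "kwargs": {"steps": [[[-0.1,0,0,0,0,0,0.3],[-0.2,0,0,0,0,0,0.3],[-0.2,0,0,0,0,0,0.3]]]}}

```text
t: 32.9
ee_pos: [0.5015, -0.2267, -0.0176]
ee_rot: [-0.011, 1.0, 0.0, -0.002]
force: [-3.8, -0.6, -0.6]
gripper_width: 0.0317
grasp_force: 40.6
```

>>> {"fn": "apply_moves", "kwargs": {"steps": [[[-0.1,0,0,0,0,0,0.3],[-0.2,0,0,0,0,0,0.3],[-0.2,0,0,0,0,0,0.3]]]}}

```text
t: 33.2
ee_pos: [0.5015, -0.2267, -0.0177]
ee_rot: [-0.011, 1.0, -0.0, -0.004]
force: [-8.9, -1.7, 2.3]
gripper_width: 0.0316
grasp_force: 41.7
```

Run:
```python
from fit import *
instop((551.5,-225.3),1.4)
```

```text
in frame [-50.   -0.1] F [-8.9 -1.5] 2.3 tau [-0.26  1.96  0.01]
```

>>> {"fn": "apply_moves", "kwargs": {"steps": [[[0.15,0,0.1,0,0,0,0.3],[0.25,0,0.1,0,0,0,0.3],[0.3,0,0.1,0,0,0,0.45],[0.3,0,0.1,0,0,0,0.6],[0.3,0,0.1,0,0,0,0.6]]]}}

```text
t: 33.7
ee_pos: [0.5033, -0.2269, -0.0176]
ee_rot: [-0.012, 1.0, -0.0, 0.001]
force: [0.6, 0.8, 0.1]
gripper_width: 0.0508
grasp_force: 0.0
```

>>> {"fn": "apply_moves", "kwargs": {"steps": [[[0,0,0,0,0,0,0.6],[0,0,-2.5,0,0,0,0.6],[0,0,-6,0,0,0,0.6],[3,0,-6,0,0,0,0],[4.5,0,-6,0,0,0,0]]]}}

```text
t: 34.2
ee_pos: [0.4577, -0.2285, 0.044]
ee_rot: [-0.012, 1.0, -0.001, 0.001]
force: [0.1, 0.3, 0.3]
gripper_width: 0.023
grasp_force: 0.0
```

>>> {"fn": "apply_moves", "kwargs": {"steps": [[[0,0,0,0,0,0,0],[0,0,2,0,0,0,0],[0,0,4,0,0,0,0],[0,0,4,0,0,0,0],[0,0,4,0,0,0,0]]]}}

```text
t: 34.7
ee_pos: [0.4573, -0.2275, 0.0017]
ee_rot: [-0.012, 1.0, 0.0, -0.0]
force: [0.1, -0.2, 0.4]
gripper_width: -0.0004
grasp_force: 0.0
```

Run:
```python
from fit import *
instop((551.5,-225.3),1.4); go(500,-227,-22,91.4)
fit("strip_center",[(-60,10,-17.5,17.5,15)],("top",),(.5415,-.2255,np.radians(1.4)))
```

```text
in frame [-94.2   0.1] F [ 0.1 -0.2] 0.4 tau [ 0.04  0.03 -0.03]
row [-4.27 -0.06  2.36] [ 0.05 -0.04 -0.04] | now [ 457.3 -227.5    1.7] t 34.7 F [ 0.1 -0.2  0.4] w -0.4
strip_center top [ 5.4466e+02 -2.2345e+02  1.8000e-01  2.0000e-01]
```

>>> {"fn": "apply_moves", "kwargs": {"steps": [[[0,0,1.2,0,0,0,0],[0,0,2.3,0,0,0,0],[0,0,2.3,0,0,0,0],[-0.4,0,2.3,0,0,0,0],[-0.8,0,2.3,0,0,0,0]]]}}

```text
t: 35.3
ee_pos: [0.4656, -0.2277, -0.0209]
ee_rot: [-0.012, 1.0, -0.0, 0.0]
force: [0.6, 0.1, 0.6]
gripper_width: 0.0001
grasp_force: 0.0
```

>>> {"fn": "apply_moves", "kwargs": {"steps": [[[-0.15,0,0,0,0,0,0],[-0.3,0,0,0,0,0,0],[-0.45,0,0,0,0,0,0],[-0.5,0,0,0,0,0,0],[-0.5,0,0,0,0,0,0]]]}}

```text
t: 35.8
ee_pos: [0.4701, -0.2276, -0.0208]
ee_rot: [-0.012, 1.0, -0.0, -0.0]
force: [-1.1, -0.9, 1.1]
gripper_width: 0.0003
grasp_force: 0.6
```

Run:
```python
from fit import *
instop((551.5,-225.3),1.4); print(telemetry.state()["grasp_force"],telemetry.state()["ee_pos"])
```

```text
in frame [-81.5  -0.3] F [-1.1 -0.9] 1.1 tau [-0.03  0.23  0.02]
0.5543331270018825 [ 0.47005911 -0.22763314 -0.02082728]
```

>>> {"fn": "apply_moves", "kwargs": {"steps": [[[-0.15,0,0,0,0,0,0],[-0.3,0,0,0,0,0,0],[-0.3,0,0,0,0,0,0]]]}}

```text
t: 36.1
ee_pos: [0.47, -0.2276, -0.021]
ee_rot: [-0.011, 1.0, -0.0, -0.003]
force: [-9.3, -0.3, 6.1]
gripper_width: -0.0001
grasp_force: 4.2
```

>>> {"fn": "apply_moves", "kwargs": {"steps": [[[-0.15,0,0,0,0,0,0],[-0.2,0,0,0,0,0,0],[-0.2,0,0,0,0,0,0]]]}}

```text
t: 36.4
ee_pos: [0.47, -0.2276, -0.021]
ee_rot: [-0.011, 1.0, -0.0, -0.005]
force: [-13.2, -1.2, 8.9]
gripper_width: -0.0001
grasp_force: 6.3
```

Run:
```python
from fit import *
instop((551.5,-225.3),1.4); print(telemetry.state()["grasp_force"],telemetry.state()["ee_pos"])
```

```text
in frame [-81.5  -0.3] F [-13.2  -0.9] 8.9 tau [-0.12  2.59  0.05]
6.310040149837732 [ 0.46999077 -0.22759107 -0.02101633]
```

Firmly home. Back off and clear.

>>> {"fn": "apply_moves", "kwargs": {"steps": [[[1,0,0,0,0,0,0],[2,0,0,0,0,0,0],[2.5,0,-2,0,0,0,0],[4,0,-7,0,0,0,0],[4,5,-11,0,0,0,0]]]}}

```text
t: 36.9
ee_pos: [0.4346, -0.1932, 0.0813]
ee_rot: [-0.009, 1.0, -0.002, 0.002]
force: [1.4, 1.1, 0.2]
gripper_width: 0.0001
grasp_force: 0.0
```

>>> {"fn": "apply_moves", "kwargs": {"steps": [[[0,5,-5,0,0,0,0],[0,8,-6,0,0,0,0],[0,12,-6,0,0,0,0],[0,16,-6,0,0,0,0],[0,16,-6,0,0,0,0]]]}}

```text
t: 37.4
ee_pos: [0.4307, -0.026, 0.1397]
ee_rot: [-0.015, 1.0, 0.001, 0.001]
force: [0.1, -0.7, -1.3]
gripper_width: -0.0001
grasp_force: 0.0
```

Run:
```python
from fit import *
go(410,0,180,90)
c=cam("top"); vision.get_image("top")
for q,z in (("strip_center",.015),("short_offcut_center",.018),("chunky_offcut_center",.028)):
    for k in nets.outline_of(q,"top")[:1]: print(q,round(k["conf"],2),rect(c,k["mask"],z))
fit("strip_center",[(-60,10,-17.5,17.5,15)],("top",),(.5415,-.2255,np.radians(1.4)))
```

```text
row [ 1.98  2.67 -4.03] [0.13 0.12 1.71] | now [430.7 -26.  139.7] t 37.4 F [ 0.1 -0.7 -1.3] w -0.1
strip_center 0.58 [ 517.9 -223.9   71.6   37.4    1.3]
short_offcut_center 0.95 [610.5 -55.1  87.1  42.2   4.7]
chunky_offcut_center 0.87 [688.9 -55.   69.2  34.4  81.1]
strip_center top [ 5.4258e+02 -2.2431e+02  6.9000e-01  6.0000e-02]
```

```bash
python3 -c "
from workcell import r
print(r.finish_job())"
```

```text
the job is handed in; nothing more can be done
None
```

The strip was pushed flush into the corner stop and released. It was then picked up square, slid under the drilling bridge until it hit the inner stop, and left there; the job was handed in at about 37 s, with the other offcuts untouched.

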